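# Open the big sweet jar

### The job

Open the big sweet jar on the tasting counter: turn its lid until the thread lets go, then lift the lid off and lay it flat, grip bar upward, inside the steel tray. The jar stays standing where it is and is never lifted off the counter, the lid is set down rather than dropped, and the sauce jar, the cup and the card stand in the middle are left where they stand.

Things in the scene. Friction and masses are not known exactly. Their poses are not given: they have to be found in the camera images.
- sweet_jar: The big round sweet jar of thick glass with a paper band, full, about 3 kg, loose on the counter: 150 mm across, 173 mm tall to its rim, neck 90 mm across. Origin: centre of its underside, on the counter; z up its axis. Light pushes on its lid do not move it, but over about 10 N tips or shifts it, and pulling up on a lid that is still on its thread lifts the whole jar.
- lid: The sweet jar's grey screw lid, 0.15 kg, 106 mm across. Origin: centre of the lower edge of its skirt, 122 mm above the jar's underside when home; x along its grip bar, z up. Flat top 55 mm, top of the bar 79 mm above the origin. Smooth plastic: 4 to 8 N sideways near one bar end turns it, so shut fingers can push the bar's end round; gripping the bar and turning works too.
- lid_bar (a point): Centre of the lid's moulded grip bar, a straight upright bar across its top and a little past its edge, 132 mm long, 14 mm thick, 24 mm tall, centred on the lid's axis. The point is half-way up the bar, 12 mm above the lid's flat top and 67 mm above the lid's origin; same axes as the lid.
- jar_mouth (a point): Centre of the sweet jar's rim, 173 mm up. Right-hand thread: anticlockwise from above loosens, 9 mm climb a turn, slack: up to a quarter turn before it climbs, 2 mm free lift. It lets go after 2 to 2.3 turns (differs each start); the lid then lies loose on the thread and lifts off freely. Turned on well past that, it drops a little, tilts and may catch.
- tray: Empty stainless tray, loose, 260 mm (its x) by 200 mm (its y) outside, rim 15 mm tall, walls and floor 3 mm thick. Origin: centre of its underside, on the counter.
- sauce_jar: Bystander: sauce jar with a dark cap, 60 mm across and 88 mm tall, standing between the sweet jar and the tray. Origin: centre of its underside.
- tasting_cup: Bystander: white cup, 70 mm across and 70 mm tall. Origin: centre of its underside.
- card_stand: Bystander: small price-card stand, 50 by 70 mm and 80 mm tall. Origin: centre of its underside.
Things that resemble listed ones, but are neither listed nor needed, are in the scene too. Leave any orange look-alike of the lid alone.

How it is judged:
By the outcome, as a careful person would: the job done as asked, in the order asked, and still so for the second after the job is handed in, with the robot touching nothing.
It also fails if it takes over 69 s, if anything falls off the work surface, if the arm or the gripper's body presses on something with over 40 N, if the wrist force passes 120 N, or if a joint passes its speed limit or range.

### The arm

A 6-joint arm with a two-finger parallel gripper is mounted at the origin on the work surface. World frame = base frame: x ahead of the robot, y to its left, z up, the work surface at z = 0. Lengths are in m, angles in rad, forces in N, time in s.
With the tool pointing down it reaches from about 0.35 to 0.975 m from the base axis. Payload 4.9 kg.
Tool frame: the origin (TCP) lies between the finger pads; the fingertips stand 25 mm ahead of it and the grasp point (between the pads) lies 6 mm ahead of it; z points along the fingers, y is the line along which they close (so a half turn about z gives the same grasp; the last joint's range is limited). The gripper opens to 85 mm and grips with 20 to 120 N. Pads are 22 mm wide; open, the fingers measure 114 mm over their backs; the gripper's body (76 mm by 85 mm) begins 54 mm behind the grasp point. The pads swing forward as they close: fully open they stand 13 mm farther back than shut.
Start: joints at [-0.119, 0.053, 1.613, -0, 1.476, -0.119], TCP at [0.625, 0, 0.256] pointing down, gripper open.
Joint ranges: [-3.01, 3.01], [-1.01, 2.22], [0.06, 2.58], [-1.02, 4.17], [0.09, 2.62], [-3.14, 3.14]. Speed limits (rad/s): [2.57, 2.57, 3.14, 3.14, 3.14, 3.14].

### API

Orientations are given as a unit quaternion [w, x, y, z].
In Python, from plant import readout, viewer, ticket gives the robot as it stands.
- The arm moves only by the tool servo_tool, never from a script. Its argument "plan" is a list of rows, each a list of 3 entries, a list of its own where there are three numbers: the shift along the world's x, y, z as a fraction of full scale, then the turn, a rotation vector about the world's x, y, z as a fraction of full scale, then the gripper's target within -1 to 1 (shut at 1, half-way at 0, fully open at -1). In form: [[[x, y, z], [wx, wy, wz], jaw], ...]. A call has 1 to 12 rows; each row shifts and turns the commanded pose from where the row before left it; what a row does not reach is not made up. Full scale, the value 1, is 40 mm for a shift and 180 degrees for a turn. A row lasts 1/8 s, in which the tool goes at most 62.5 mm and 10.7 degrees, less where a joint would pass 70% of its speed; a pose out of reach is approached as far as the arm can. A call with a number of a shift or a turn outside -1 to 1 is refused whole. A call with a gripper value outside its range is refused whole. The fingers move at their own pace and stop on an object; "newtons" is the grip in N (left out, the last holds). Time passes only in rows, so rows that do not move let the fingers close. It gives the time, the measured TCP pose, the force, the opening and the grip force at its end, in the units of the state.
- readout.sense(): the state, without advancing time (a new reading comes with each control period).
- viewer.snapshot(name): name is "scene" or "side" or "wrist"; returns the picture (480x640x3 uint8, red, green, blue); there is no depth.
- viewer.calibration(name): a dict with "vfov" (degrees; the focal length in pixels is half the picture's height over the tangent of half this angle, whatever the lens; pixels are square), "cx", "cy" (the principal point, pixels), "R" (3x3) and "t" (3): a world point X has camera coordinates R X + t. Camera axes: x right, y down, z forward; pixel columns grow to the right and rows downward; lengths in m; the calibration is good to about 2 mm. The wrist camera is an equidistant fisheye: a pixel r from the principal point sees the ray r / f radians off the axis. A picture is of the moment at which its call begins: read the wrist's pose just before it. calibration takes no time and is no camera call; for the wrist camera it gives the pose at the moment of the call.
- ticket.close_job(): hands the job in; it is judged then, once.
The state is a dict: "time_s": time; "joint_positions": joint angles; "qvel": joint speeds; "joint_torque": joint torques, N m; "ee_pos": TCP position; "orientation": TCP orientation; "wrist_force": force on the tool from outside, world axes, zero at the start; "moment": the same for the moment, N m; "gripper_width": finger opening in m; "grip_force": force on a finger pad.
Only numpy, scipy, OpenCV 4.12 (cv2) and the standard library are available. Lean on these libraries where they do the work, as an engineer would, in place of code of your own. Each camera call takes 0.05 s, during which the arm holds its last target. There are 200 camera calls.

## Working session

There is one attempt and no reset: what is moved stays moved. The work goes in short steps, Python scripts to look and compute and a tool call to move; the robot and the scene stay as the last step left them, time stands still between calls to the robot, and variables do not carry over. Pictures are saved under pics/ and viewed, at most 10 in all, crops included, and the job is handed in when it is done.

Besides the shell and the picture viewer there is one more tool, called after "Call:" in YAML: its name, and indented under it one key for each argument. servo_tool: Moves the arm, as the interface text tells. Shift numbers are shares of 40 mm and turn numbers shares of 180 degrees, none past 1 either way. Its arguments: {"type":"object","properties":{"plan":{"type":"array","items":{"type":"array"}},"newtons":{"type":"number"}},"required":["plan"]}

```bash
mkdir -p pics; ls; python3 - <<'E'
from plant import readout, viewer
import cv2,json
for n in ["scene","side","wrist"]:
    c=viewer.calibration(n); print(n,c)
    cv2.imwrite(f"pics/{n}0.png",viewer.snapshot(n)[:,:,::-1])
print(readout.sense())
E
```

```text
pics
scene {'vfov': 43.930600057004725, 'cx': 309.27708112070155, 'cy': 248.94681018979185, 'R': array([[-0.49445135,  0.86911241,  0.0127075 ],
       [ 0.59323546,  0.34811386, -0.72587081],
       [-0.63528699, -0.35136926, -0.68771367]]), 't': array([ 0.24642263, -0.23320568,  1.56539539])}
side {'vfov': 51.64626735009526, 'cx': 326.248438286639, 'cy': 233.29506857491492, 'R': array([[ 0.96699434, -0.25466254,  0.00830249],
       [-0.12880879, -0.51670246, -0.84642003],
       [ 0.21984139,  0.81741395, -0.53245113]]), 't': array([-0.53825432,  0.20448395,  0.85845558])}
wrist {'vfov': 65.70646984690485, 'cx': 322.9316785282749, 'cy': 246.00608449818395, 'R': array([[ 9.99998199e-01,  1.79499935e-03, -6.15690625e-04],
       [ 1.89738966e-03, -9.51203059e-01,  3.08559783e-01],
       [-3.17821952e-05, -3.08560395e-01, -9.51204753e-01]]), 't': array([-0.62459273, -0.04113801,  0.38067006])}
{'time_s': 0.15, 'joint_positions': array([-1.18999245e-01,  5.32143676e-02,  1.61397348e+00, -2.74500191e-05,
        1.47596366e+00, -1.19006121e-01]), 'qvel': array([ 3.68850699e-04, -1.77146376e-03, -3.65087396e-03, -1.84661311e-04,
       -7.29517417e-06, -7.38969207e-04]), 'joint_torque': array([ 5.10442842e-04, -3.94241810e+01, -3.70721948e+01, -1.15854355e-04,
        4.61802789e-03,  5.00508997e-05]), 'ee_pos': array([6.24563999e-01, 4.60137720e-05, 2.55342772e-01]), 'orientation': array([-6.04227386e-04,  7.07103209e-01,  7.07109924e-01, -4.92547648e-04]), 'wrist_force': array([-0.27496547,  0.67562005,  0.40017416]), 'moment': array([ 0.03210542, -0.01576208, -0.01342344]), 'grip_force': 0.0, 'gripper_width': 0.08566732161102011}
```

View pics/scene0.png

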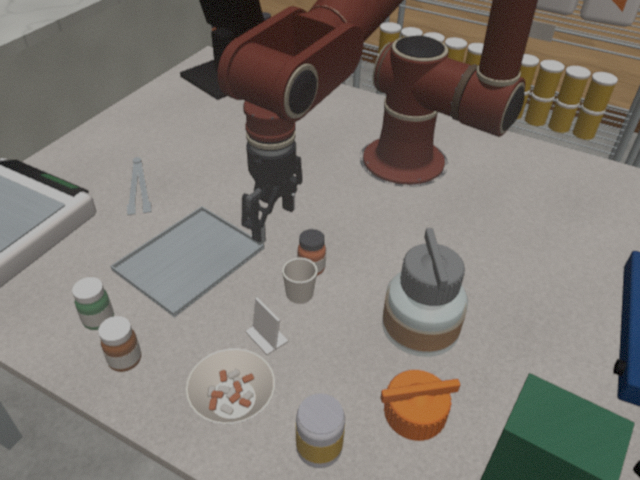

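View pics/side0.png

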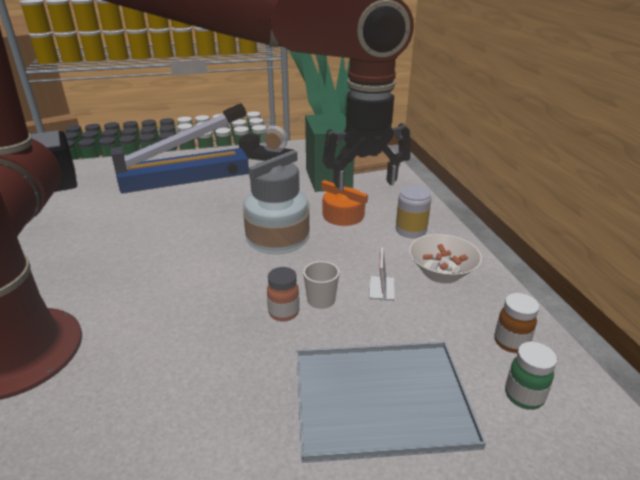

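The scene view shows the grey lid at about (433,265), with its bar running from (430,232) to (441,285). The tray corners are near (113,266), (203,210), (263,247) and (174,310). In the side view the lid is at (275,175) and the tray at (385,400). I'll enlarge both lids.

```bash
python3 - <<'E'
import cv2,numpy as np
a=cv2.imread("pics/scene0.png")[220:350,375:475]; b=cv2.imread("pics/side0.png")[140:255,235:325]
f=lambda i,k:cv2.resize(i,None,fx=k,fy=k,interpolation=cv2.INTER_CUBIC)
o=np.zeros((520,780,3),np.uint8); A=f(a,4);B=f(b,4); o[:A.shape[0],:A.shape[1]]=A;o[:B.shape[0],410:770]=B
cv2.imwrite("pics/crop1.png",o)
E
```

```text
(no output)
```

View pics/crop1.png

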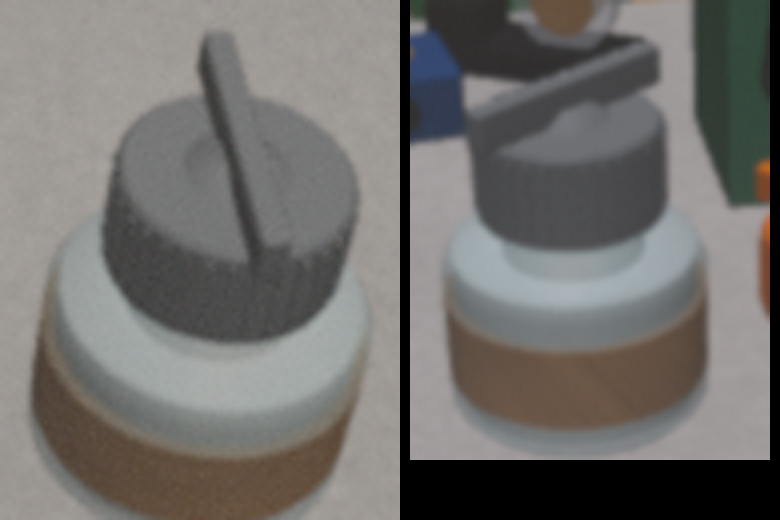

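```bash
cat > h.py <<'E'
from plant import readout, viewer
import numpy as np, cv2
C={n:viewer.calibration(n) for n in("scene","side")}
def ray(n,u,v,c=None):
    c=c or C.get(n) or viewer.calibration(n); f=240/np.tan(np.radians(c["vfov"]/2))
    d=np.array([u-c["cx"],v-c["cy"]])/f
    if n=="wrist":
        r=np.hypot(*d); d=np.r_[d/r*np.sin(r),np.cos(r)] if r>0 else np.array([0,0,1.])
    else: d=np.r_[d,1]
    R=np.array(c["R"]); d=R.T@d; return -R.T@np.array(c["t"]), d/np.linalg.norm(d)
def tri(*rs):
    P=[np.eye(3)-np.outer(d,d) for o,d in rs]
    X=np.linalg.solve(sum(P),sum(p@o for p,(o,d) in zip(P,rs)))
    return X.round(4), max(np.linalg.norm(p@(X-o)) for p,(o,d) in zip(P,rs)).round(4)
def at(n,u,v,z):
    o,d=ray(n,u,v); return (o+d*(z-o[2])/d[2]).round(4)
E
python3 - <<'E'
from h import *
e1=tri(ray("scene",429.7,229.2),ray("side",252,168)); e2=tri(ray("scene",443.7,280.7),ray("side",295,150.7))
print("bar ends",e1,e2,"mid",(e1[0]+e2[0])/2,"len",np.linalg.norm(e1[0]-e2[0]),"ang",np.degrees(np.arctan2(*(e2[0]-e1[0])[1::-1])))
for n,p in dict(scene=[(203,210),(263,247),(174,310),(113,266)],side=[(298,350),(443,345),(476,443),(305,455)]).items():
    q=np.array([at(n,*x,0.015) for x in p]);print(n,q.tolist(),q.mean(0))
for nm,s,t,z in [("sauce cap",(312,239),(283,277),.088),("cup rim",(300,272),(321,272),.07),("card top",(265,318),(382,265),.08),("orange bar",(421,391),(344,190),.08)]: print(nm,at("scene",*s,z),at("side",*t,z))
# jar underside via band etc: skirt-level check of the axis
print("lid top ctr",tri(ray("scene",375+239/4,220+175/4),ray("side",235+(570-410)/4,140+122/4)))
E
```

```text
bar ends (array([0.4523, 0.2178, 0.2006]), np.float64(0.0009)) (array([0.5582, 0.2845, 0.2003]), np.float64(0.0006)) mid [0.50525 0.25115 0.20045] len 0.1251550638208459 ang 32.2043429368792
scene [[0.444, -0.3156, 0.015], [0.479, -0.1272, 0.015], [0.7177, -0.1794, 0.015], [0.6868, -0.3665, 0.015]] [ 0.581875 -0.247175  0.015   ]
side [[0.4719, -0.1319, 0.015], [0.7177, -0.1823, 0.015], [0.6773, -0.3688, 0.015], [0.4403, -0.3269, 0.015]] [ 0.5768   -0.252475  0.015   ]
sauce cap [ 0.4724 -0.0097  0.088 ] [ 0.4698 -0.0189  0.088 ]
cup rim [0.5503 0.0076 0.07  ] [0.5463 0.0024 0.07  ]
card top [0.6899 0.0165 0.08  ] [ 0.6615 -0.0174  0.08  ]
orange bar [0.6917 0.3162 0.08  ] [0.6797 0.2997 0.08  ]
lid top ctr (array([0.5045, 0.2512, 0.1745]), np.float64(0.0015))
```

Call:
servo_tool:
  plan:
    - [[-0.375,0.78,0.14],[0,0,-0.04],-1]
    - [[-0.375,0.78,0.14],[0,0,-0.04],-1]
    - [[-0.375,0.78,0.14],[0,0,-0.04],-1]
    - [[-0.375,0.78,0.14],[0,0,-0.04],-1]
    - [[-0.375,0.78,0.14],[0,0,-0.04],-1]
    - [[-0.375,0.78,0.14],[0,0,-0.04],-1]
    - [[-0.375,0.78,0.14],[0,0,-0.04],-1]
    - [[-0.375,0.78,0.14],[0,0,-0.04],-1]
    - [[0,0,0],[0,0,0],-1]
    - [[0,0,0],[0,0,0],-1]
  newtons: 50

```text
time_s: 1.4
ee_pos: [0.505, 0.2492, 0.3007]
orientation: [0.0, 0.96, 0.279, -0.0]
wrist_force: [0.7, -0.3, 0.0]
gripper_width: 0.0856
grip_force: 0.0
```

```bash
python3 - <<'E'
from h import *
import pickle
s=readout.sense(); c=viewer.calibration("wrist"); im=viewer.snapshot("wrist")
cv2.imwrite("pics/w1.png",im[:,:,::-1]); pickle.dump(c,open("w1.pkl","wb"))
print(s["time_s"],s["ee_pos"],s["orientation"],s["joint_positions"],-np.array(c["R"]).T@c["t"])
E
```

```text
1.4 [0.50499345 0.24919689 0.30066975] [ 2.66158574e-04  9.60152764e-01  2.79475432e-01 -2.85991966e-04] [ 3.26490233e-01 -1.16937162e-01  1.70516810e+00 -5.07165129e-04
  1.55395618e+00  1.33079975e+00] [0.57162314 0.29213719 0.41981107]
```

View pics/w1.png

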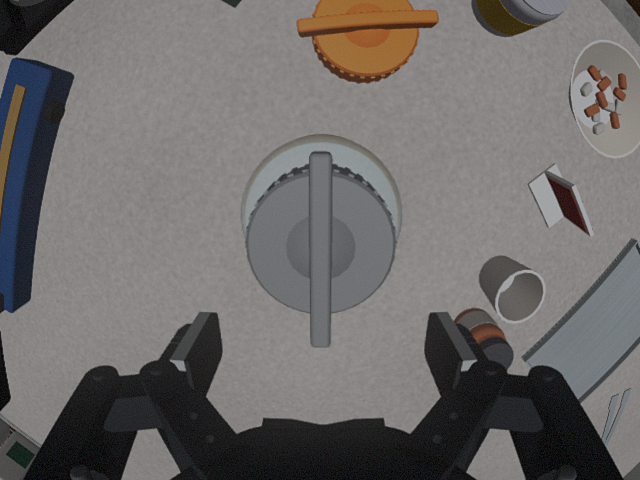

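The wrist view shows the bar upright in the picture, with its top face running from (320,152) to (320.5,347). The lid's disc spans columns 247 to 397, centred near row 240.

```bash
python3 - <<'E'
from h import *
import pickle
c=pickle.load(open("w1.pkl","rb"))
def atw(u,v,z):
    o,d=ray("wrist",u,v,c); return o+d*(z-o[2])/d[2]
a,b=atw(320.5,152,.201),atw(320.5,347,.201)
print("bar",a,b,(a+b)/2,np.linalg.norm(a-b),np.degrees(np.arctan2(*(a-b)[1::-1])))
g=cv2.imread("pics/w1.png",0)
for v in (165,200,240,280,320): print(v,g[v,300:342].tolist())
print(g[240,238:258].tolist(),g[240,388:408].tolist())
l,r=atw(247,240,.177),atw(397,240,.177);print("disc",l,r,(l+r)/2,np.linalg.norm(l-r)); f=atw(322,313,.177);print(f)
print("tri",tri(ray("wrist",320.5,152,c),ray("scene",443.7,280.7),ray("side",295,150.7)),tri(ray("wrist",320.5,347,c),ray("scene",429.7,229.2),ray("side",252,168)))
q=readout.sense()["orientation"];from scipy.spatial.transform import Rotation as R
print(R.from_quat(np.roll(q,-1)).as_matrix())
E
```

```text
bar [0.5599649  0.28590248 0.201     ] [0.4488156  0.21525413 0.201     ] [0.50439025 0.2505783  0.201     ] 0.13170176140119533 32.44071891492606
165 [155, 153, 152, 150, 117, 75, 59, 59, 59, 72, 96, 102, 108, 114, 117, 114, 119, 119, 117, 117, 113, 116, 116, 117, 117, 114, 115, 115, 104, 100, 93, 74, 59, 56, 58, 55, 69, 105, 148, 149, 150, 152]
200 [117, 115, 113, 115, 115, 115, 117, 116, 103, 80, 92, 100, 106, 112, 116, 118, 119, 117, 114, 116, 112, 116, 113, 116, 113, 114, 115, 114, 107, 92, 91, 74, 98, 117, 118, 117, 111, 119, 118, 114, 118, 117]
240 [107, 102, 104, 107, 107, 106, 107, 106, 98, 80, 84, 98, 105, 110, 115, 112, 113, 113, 113, 113, 115, 114, 112, 110, 113, 110, 113, 110, 103, 90, 85, 74, 89, 102, 103, 101, 103, 104, 99, 101, 99, 100]
280 [112, 113, 113, 112, 112, 113, 113, 115, 115, 105, 81, 92, 106, 105, 108, 114, 113, 112, 112, 113, 113, 111, 114, 112, 112, 113, 111, 106, 97, 90, 71, 100, 116, 112, 113, 114, 112, 115, 113, 116, 112, 111]
320 [136, 134, 136, 138, 138, 136, 138, 137, 140, 133, 85, 92, 99, 101, 110, 112, 114, 108, 109, 106, 111, 108, 112, 113, 111, 111, 111, 102, 95, 87, 77, 125, 141, 141, 141, 141, 140, 140, 141, 138, 138, 135]
[131, 132, 135, 136, 137, 141, 136, 117, 89, 86, 102, 113, 114, 113, 117, 113, 112, 114, 115, 114] [117, 118, 113, 121, 112, 89, 80, 98, 106, 120, 139, 136, 135, 133, 130, 134, 132, 134, 135, 135]
disc [0.48101301 0.29614456 0.177     ] [0.53687444 0.20855284 0.177     ] [0.50894372 0.2523487  0.177     ] 0.10388844630833734
[0.46144721 0.22207164 0.177     ]
tri (array([0.559 , 0.2852, 0.2004]), np.float64(0.0012)) (array([0.4512, 0.2167, 0.2013]), np.float64(0.0022))
[[ 8.44272620e-01  5.35913583e-01 -6.12316286e-04]
 [ 5.35913255e-01 -8.44272818e-01 -6.25871047e-04]
 [-8.52374792e-04  2.00257375e-04 -9.99999617e-01]]
```

Call:
servo_tool:
  plan:
    - [[-0.015,0.035,-0.6],[0,0,0],-0.3]
    - [[0,0,-0.6],[0,0,0],-0.3]
    - [[0,0,-0.6],[0,0,0],-0.3]
    - [[0,0,-0.45],[0,0,0],-0.3]
    - [[0,0,-0.12],[0,0,0],-0.3]
    - [[0,0,0],[0,0,0],0.4]
  newtons: 40

```text
time_s: 2.2
ee_pos: [0.5047, 0.2508, 0.2065]
orientation: [0.0, 0.96, 0.279, 0.0]
wrist_force: [0.9, 0.1, -0.6]
gripper_width: 0.0385
grip_force: 0.0
```

Call:
servo_tool:
  plan:
    - [[0,0,0],[0,0,0],1]
    - [[0,0,0],[0,0,0],1]
    - [[0,0,0],[0,0,0],1]
    - [[0,0,0],[0,0,0],1]

```text
time_s: 2.7
ee_pos: [0.5051, 0.2513, 0.2077]
orientation: [-0.0, 0.96, 0.279, 0.001]
wrist_force: [-0.3, -0.8, 6.7]
gripper_width: 0.0131
grip_force: 41.2
```

Call:
servo_tool:
  plan:
    - [[0,0,0.015],[0,0,0.03],1]
    - [[0,0,0.012],[0,0,0.05],1]
    - [[0,0,0.012],[0,0,0.05],1]
    - [[0,0,0.006],[0,0,0.05],1]
    - [[0,0,0.006],[0,0,0.05],1]
    - [[0,0,0.006],[0,0,0.05],1]

```text
time_s: 3.45
ee_pos: [0.5043, 0.2514, 0.2085]
orientation: [-0.001, 0.748, 0.663, 0.0]
wrist_force: [-0.8, 1.4, 2.2]
gripper_width: 0.0134
grip_force: 40.8
```

```bash
cat > st.py <<'E'
from h import *
from scipy.spatial.transform import Rotation as R
s=readout.sense();m=R.from_quat(np.roll(s["orientation"],-1)).as_matrix()
print("t",s["time_s"],"pos",s["ee_pos"].round(4),"yaw(bar)",np.degrees(np.arctan2(m[1,0],m[0,0])).round(2),"tilt",m[:2,2].round(4),"F",s["wrist_force"].round(1),"M",s["moment"].round(2),"w",s["gripper_width"].round(4),"j6",np.degrees(s["joint_positions"][5]).round(1))
E
python3 st.py
```

```text
Traceback (most recent call last):
  File "st.py", line 4, in <module>
    print("t",s["time_s"],"pos",s["ee_pos"].round(4),"yaw(bar)",np.degrees(np.arctan2(m[1,0],m[0,0])).round(2),"tilt",m[:2,2].round(4),"F",s["wrist_force"].round(1),"M",s["moment"].round(2),"w",s["gripper_width"].round(4),"j6",np.degrees(s["joint_positions"][5]).round(1))
                                                                                                                                                                                                  ^^^^^^^^^^^^^^^^^^^^^^^^
AttributeError: 'float' object has no attribute 'round'
```

```bash
sed -i 's/s\["gripper_width"\].round(4)/round(s["gripper_width"],4)/' st.py; python3 st.py
```

```text
t 3.45 pos [0.5043 0.2514 0.2085] yaw(bar) 83.09 tilt [-0.0003  0.0012] F [-0.8  1.4  2.2] M [ 0.33  0.04 -0.06] w 0.0134 j6 25.8
```

Call:
servo_tool:
  plan:
    - [[0,0,0.006],[0,0,0.055],1]
    - [[0,0,0.006],[0,0,0.055],1]
    - [[0,0,0.006],[0,0,0.055],1]
    - [[0,0,0.006],[0,0,0.055],1]
    - [[0,0,0.006],[0,0,0.055],1]
    - [[0,0,0.006],[0,0,0.055],1]

```text
time_s: 4.2
ee_pos: [0.5033, 0.2515, 0.2099]
orientation: [-0.002, 0.321, 0.947, -0.0]
wrist_force: [-3.8, 1.3, 3.5]
gripper_width: 0.013
grip_force: 41.1
```

```bash
python3 st.py
```

```text
t 4.2 pos [0.5033 0.2515 0.2099] yaw(bar) 142.52 tilt [-0.003   0.0009] F [-3.8  1.3  3.5] M [ 0.2   0.72 -0.21] w 0.013 j6 -33.6
```

Call:
servo_tool:
  plan:
    - [[-0.02,0.01,0.015],[0,0,0.05],1]
    - [[-0.01,0.0,0.01],[0,0,0.05],1]
    - [[0,0,0.007],[0,0,0.055],1]
    - [[0,0,0.006],[0,0,0.055],1]
    - [[0,0,0.006],[0,0,0.055],1]
    - [[0,0,0.006],[0,0,0.055],1]

```text
time_s: 4.95
ee_pos: [0.5024, 0.2508, 0.2114]
orientation: [-0.001, -0.175, 0.985, -0.001]
wrist_force: [-2.3, -1.6, 1.9]
gripper_width: 0.0132
grip_force: 40.8
```

```bash
python3 st.py
```

```text
t 4.95 pos [0.5024 0.2508 0.2114] yaw(bar) -159.88 tilt [-0.0024 -0.0019] F [-2.3 -1.6  1.9] M [-0.46  0.35 -0.08] w 0.0132 j6 -91.1
```

Call:
servo_tool:
  plan:
    - [[-0.015,-0.015,0.008],[0,0,0.05],1]
    - [[-0.005,-0.005,0.007],[0,0,0.055],1]
    - [[0,0,0.006],[0,0,0.055],1]
    - [[0,0,0.006],[0,0,0.055],1]
    - [[0,0,0.006],[0,0,0.055],1]
    - [[0,0,0.006],[0,0,0.055],1]
    - [[0,0,0.006],[0,0,0.055],1]
    - [[0,0,0.006],[0,0,0.04],1]
    - [[0,0,0],[0,0,0],1]

```text
time_s: 6.08
ee_pos: [0.5028, 0.2496, 0.2134]
orientation: [0.001, 0.739, -0.674, 0.001]
wrist_force: [4.2, -3.9, -3.0]
gripper_width: 0.0133
grip_force: 40.3
```

```bash
python3 st.py
```

```text
t 6.075 pos [0.5028 0.2496 0.2134] yaw(bar) -84.69 tilt [ 0.001  -0.0025] F [ 4.2 -3.9 -3. ] M [-0.81 -0.84  0.08] w 0.0133 j6 -166.4
```

Call:
servo_tool:
  plan:
    - [[0,0,0],[0,0,0],0.2]
    - [[0,0,0],[0,0,0],0.2]
    - [[0,0,0.75],[0,0,0],0.2]
    - [[0.03,0,0],[0,0,-0.05],0.2]
    - [[0,0,0],[0,0,-0.0588],0.2]
    - [[0,0,0],[0,0,-0.0588],0.2]
    - [[0,0,0],[0,0,-0.0588],0.2]
    - [[0,0,0],[0,0,-0.0588],0.2]
    - [[0,0,0],[0,0,-0.0588],0.2]
    - [[0,0,0],[0,0,-0.0588],0.2]
    - [[0,0,0],[0,0,-0.0588],0.2]
    - [[0,0,0],[0,0,-0.0588],0.2]

```text
time_s: 7.58
ee_pos: [0.5032, 0.251, 0.244]
orientation: [-0.0, -0.012, 1.0, 0.0]
wrist_force: [-0.6, -0.6, -0.7]
gripper_width: 0.0341
grip_force: 0.0
```

Call:
servo_tool:
  plan:
    - [[0,0,0],[0,0,-0.0588],0.2]
    - [[0,0,0],[0,0,-0.0588],0.2]
    - [[0,0,0],[0,0,-0.0588],0.2]
    - [[0,0,0],[0,0,-0.0588],0.2]
    - [[0,0,0],[0,0,-0.0588],0.2]
    - [[0,0,0],[0,0,-0.0588],0.2]
    - [[0,0,0],[0,0,-0.0588],0.2]
    - [[0,0,0],[0,0,-0.0588],0.2]
    - [[0,0,0],[0,0,-0.005],0.2]

```text
time_s: 8.7
ee_pos: [0.5033, 0.2509, 0.244]
orientation: [-0.0, 0.668, 0.744, -0.0]
wrist_force: [0.2, 0.9, -1.2]
gripper_width: 0.0339
grip_force: 0.0
```

```bash
python3 st.py; python3 - <<'E'
from h import *
import pickle
c=viewer.calibration("wrist"); im=viewer.snapshot("wrist")
cv2.imwrite("pics/w2.png",im[:,:,::-1]); pickle.dump(c,open("w2.pkl","wb"))
E
```

```text
t 8.7 pos [0.5033 0.2509 0.244 ] yaw(bar) 96.22 tilt [-0.0006  0.0004] F [ 0.2  0.9 -1.2] M [ 0.01 -0.02 -0.01] w 0.0339 j6 12.7
```

View pics/w2.png

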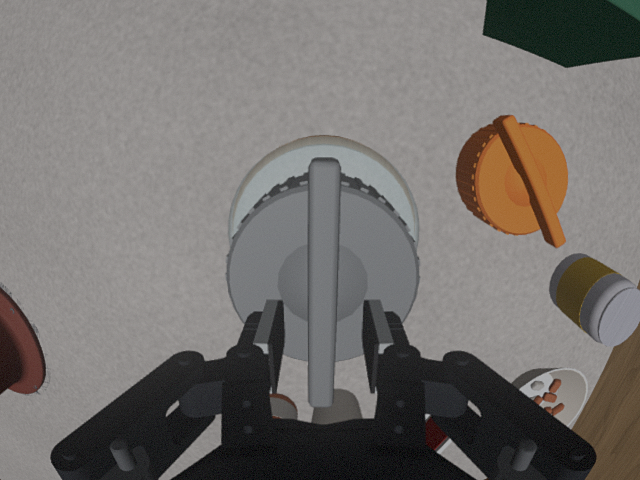

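The bar now sits between the open fingers, running from (325,160) to (320.5,405).

```bash
python3 - <<'E'
from h import *
import pickle
c=pickle.load(open("w2.pkl","rb"))
def atw(u,v,z):
    o,d=ray("wrist",u,v,c); return o+d*(z-o[2])/d[2]
for z in(.201,.204,.207):
  a,b=atw(325,159,z),atw(320.5,405,z)
  print("bar",(a+b)/2,np.linalg.norm(a-b),np.degrees(np.arctan2(*(a-b)[1::-1])))
E
```

```text
bar [0.50354716 0.24954068 0.201     ] 0.13565949810495442 95.35141086913342
bar [0.50338551 0.25102468 0.204     ] 0.13315120446983206 95.35141086913342
bar [0.50322386 0.25250869 0.207     ] 0.13064291083470972 95.35141086913342
```

Call:
servo_tool:
  plan:
    - [[0,-0.005,-0.6],[0,0,-0.005],0.2]
    - [[0,0,-0.2],[0,0,0],0.2]
    - [[0,0,0],[0,0,0],1]
    - [[0,0,0],[0,0,0],1]
    - [[0,0,0],[0,0,0],1]

```text
time_s: 9.38
ee_pos: [0.5038, 0.2504, 0.2126]
orientation: [0.0, 0.674, 0.739, 0.0]
wrist_force: [0.1, -0.2, -0.3]
gripper_width: 0.0132
grip_force: 43.8
```

Call:
servo_tool:
  plan:
    - [[0,0,0.008],[0,0,0.04],1]
    - [[0,0,0.008],[0,0,0.055],1]
    - [[0,0,0.0065],[0,0,0.055],1]
    - [[0,0,0.0065],[0,0,0.055],1]
    - [[0,0,0.0065],[0,0,0.055],1]
    - [[0,0,0.0065],[0,0,0.055],1]
    - [[0,0,0.0065],[0,0,0.055],1]

```text
time_s: 10.25
ee_pos: [0.5037, 0.2505, 0.2143]
orientation: [0.0, 0.155, 0.988, 0.0]
wrist_force: [0.6, 0.3, -2.2]
gripper_width: 0.0131
grip_force: 43.8
```

```bash
python3 st.py
```

```text
t 10.25 pos [0.5037 0.2505 0.2143] yaw(bar) 162.19 tilt [0.0004 0.0003] F [ 0.6  0.3 -2.2] M [-0.02  0.03 -0.04] w 0.0131 j6 -53.3
```

Call:
servo_tool:
  plan:
    - [[0,0,0.006],[0,0,0.055],1]
    - [[0,0,0.006],[0,0,0.055],1]
    - [[0,0,0.006],[0,0,0.055],1]
    - [[0,0,0.006],[0,0,0.055],1]
    - [[0,0,0.006],[0,0,0.055],1]
    - [[0,0,0.006],[0,0,0.055],1]
    - [[0,0,0.006],[0,0,0.055],1]
    - [[0,0,0.006],[0,0,0.055],1]
    - [[0,0,0.006],[0,0,0.055],1]
    - [[0,0,0.006],[0,0,0.055],1]
    - [[0,0,0.006],[0,0,0.055],1]
    - [[0,0,0],[0,0,0.02],1]

```text
time_s: 11.75
ee_pos: [0.5037, 0.2505, 0.217]
orientation: [-0.0, 0.734, -0.679, 0.0]
wrist_force: [0.2, 0.3, -1.1]
gripper_width: 0.0132
grip_force: 43.8
```

```bash
python3 st.py
```

```text
t 11.75 pos [0.5037 0.2505 0.217 ] yaw(bar) -85.48 tilt [0.0005 0.0003] F [ 0.2  0.3 -1.1] M [ 0.05 -0.01  0.01] w 0.0132 j6 -165.7
```

Call:
servo_tool:
  plan:
    - [[0,0,0],[0,0,0],0.2]
    - [[0,0,0],[0,0,0],0.2]
    - [[0,0,0.8],[0,0,0],0.2]
    - [[0,0,0],[0,0,-0.0588],0.2]
    - [[0,0,0],[0,0,-0.0588],0.2]
    - [[0,0,0],[0,0,-0.0588],0.2]
    - [[0,0,0],[0,0,-0.0588],0.2]
    - [[0,0,0],[0,0,-0.0588],0.2]
    - [[0,0,0],[0,0,-0.0588],0.2]
    - [[0,0,0],[0,0,-0.0588],0.2]
    - [[0,0,0],[0,0,-0.0588],0.2]
    - [[0,0,0],[0,0,-0.0588],0.2]

```text
time_s: 13.25
ee_pos: [0.5037, 0.2505, 0.249]
orientation: [0.0, 0.011, 1.0, 0.0]
wrist_force: [0.4, -0.4, -1.6]
gripper_width: 0.034
grip_force: 0.0
```

Call:
servo_tool:
  plan:
    - [[0,0,0],[0,0,-0.0588],0.2]
    - [[0,0,0],[0,0,-0.0588],0.2]
    - [[0,0,0],[0,0,-0.0588],0.2]
    - [[0,0,0],[0,0,-0.0588],0.2]
    - [[0,0,0],[0,0,-0.0588],0.2]
    - [[0,0,0],[0,0,-0.0588],0.2]
    - [[0,0,0],[0,0,-0.0588],0.2]
    - [[0,0,0],[0,0,-0.0588],0.2]

```text
time_s: 14.25
ee_pos: [0.5037, 0.2504, 0.2491]
orientation: [0.0, 0.682, 0.732, 0.0]
wrist_force: [0.4, 0.7, -0.6]
gripper_width: 0.0342
grip_force: 0.0
```

Call:
servo_tool:
  plan:
    - [[0,0,-0.6],[0,0,0],0.2]
    - [[0,0,-0.2],[0,0,0],0.2]
    - [[0,0,0],[0,0,0],1]
    - [[0,0,0],[0,0,0],1]
    - [[0,0,0],[0,0,0],1]

```text
time_s: 14.88
ee_pos: [0.5038, 0.2505, 0.2172]
orientation: [0.0, 0.679, 0.734, 0.0]
wrist_force: [-0.5, 0.3, -1.5]
gripper_width: 0.013
grip_force: 43.8
```

```bash
python3 st.py
```

```text
t 14.875 pos [0.5038 0.2505 0.2172] yaw(bar) 94.43 tilt [0.0006 0.0002] F [-0.5  0.3 -1.5] M [-0.02 -0.01 -0.01] w 0.013 j6 14.4
```

Now for the third half turn.

Call:
servo_tool:
  plan:
    - [[0,0,0.006],[0,0,0.04],1]
    - [[0,0,0.006],[0,0,0.055],1]
    - [[0,0,0.006],[0,0,0.055],1]
    - [[0,0,0.006],[0,0,0.055],1]
    - [[0,0,0.006],[0,0,0.055],1]
    - [[0,0,0.006],[0,0,0.055],1]
    - [[0,0,0.006],[0,0,0.055],1]
    - [[0,0,0.006],[0,0,0.055],1]
    - [[0,0,0.006],[0,0,0.055],1]

```text
time_s: 16.0
ee_pos: [0.5036, 0.2505, 0.2191]
orientation: [0.0, -0.01, 1.0, 0.0]
wrist_force: [-0.3, -0.1, -1.2]
gripper_width: 0.0128
grip_force: 43.8
```

Call:
servo_tool:
  plan:
    - [[0,0,0.006],[0,0,0.055],1]
    - [[0,0,0.006],[0,0,0.055],1]
    - [[0,0,0.006],[0,0,0.055],1]
    - [[0,0,0.006],[0,0,0.055],1]
    - [[0,0,0.006],[0,0,0.055],1]
    - [[0,0,0.006],[0,0,0.055],1]
    - [[0,0,0.006],[0,0,0.055],1]
    - [[0,0,0.006],[0,0,0.055],1]
    - [[0,0,0.006],[0,0,0.055],1]
    - [[0,0,0.002],[0,0,0.025],1]
    - [[0,0,0],[0,0,0],1]

```text
time_s: 17.38
ee_pos: [0.5037, 0.2504, 0.2213]
orientation: [-0.0, 0.734, -0.68, 0.0]
wrist_force: [0.6, 0.3, -1.9]
gripper_width: 0.0127
grip_force: 43.8
```

```bash
python3 st.py
```

```text
t 17.375 pos [0.5037 0.2504 0.2213] yaw(bar) -85.63 tilt [0.0004 0.0001] F [ 0.6  0.3 -1.9] M [ 0.05  0.05 -0.04] w 0.0127 j6 -165.5
```

Call:
servo_tool:
  plan:
    - [[0,0,0],[0,0,0],0.2]
    - [[0,0,0],[0,0,0],0.2]
    - [[0,0,0.8],[0,0,0],0.2]
    - [[0,0,0],[0,0,-0.0588],0.2]
    - [[0,0,0],[0,0,-0.0588],0.2]
    - [[0,0,0],[0,0,-0.0588],0.2]
    - [[0,0,0],[0,0,-0.0588],0.2]
    - [[0,0,0],[0,0,-0.0588],0.2]
    - [[0,0,0],[0,0,-0.0588],0.2]
    - [[0,0,0],[0,0,-0.0588],0.2]
    - [[0,0,0],[0,0,-0.0588],0.2]
    - [[0,0,0],[0,0,-0.0588],0.2]

```text
time_s: 18.88
ee_pos: [0.5037, 0.2504, 0.2534]
orientation: [0.0, 0.011, 1.0, 0.0]
wrist_force: [-0.4, 0.2, 0.4]
gripper_width: 0.0342
grip_force: 0.0
```

Call:
servo_tool:
  plan:
    - [[0,0,0],[0,0,-0.0588],0.2]
    - [[0,0,0],[0,0,-0.0588],0.2]
    - [[0,0,0],[0,0,-0.0588],0.2]
    - [[0,0,0],[0,0,-0.0588],0.2]
    - [[0,0,0],[0,0,-0.0588],0.2]
    - [[0,0,0],[0,0,-0.0588],0.2]
    - [[0,0,0],[0,0,-0.0588],0.2]
    - [[0,0,0],[0,0,-0.0588],0.2]

```text
time_s: 19.88
ee_pos: [0.5037, 0.2504, 0.2533]
orientation: [0.0, 0.681, 0.732, 0.0]
wrist_force: [0.8, 0.6, -0.3]
gripper_width: 0.0339
grip_force: 0.0
```

Call:
servo_tool:
  plan:
    - [[0,0,-0.6],[0,0,0],0.2]
    - [[0,0,-0.2],[0,0,0],0.2]
    - [[0,0,0],[0,0,0],1]
    - [[0,0,0],[0,0,0],1]
    - [[0,0,0],[0,0,0],1]

```text
time_s: 20.5
ee_pos: [0.5038, 0.2504, 0.2216]
orientation: [0.0, 0.679, 0.734, 0.0]
wrist_force: [0.1, -0.5, -1.1]
gripper_width: 0.0133
grip_force: 43.7
```

Call:
servo_tool:
  plan:
    - [[0,0,0.006],[0,0,0.055],1]
    - [[0,0,0.006],[0,0,0.055],1]
    - [[0,0,0.006],[0,0,0.055],1]
    - [[0,0,0.006],[0,0,0.055],1]
    - [[0,0,0.006],[0,0,0.055],1]
    - [[0,0,0.006],[0,0,0.055],1]
    - [[0,0,0.006],[0,0,0.055],1]
    - [[0,0,0.006],[0,0,0.055],1]
    - [[0,0,0.006],[0,0,0.055],1]
    - [[0,0,0.006],[0,0,0.055],1]
    - [[0,0,0.006],[0,0,0.055],1]
    - [[0,0,0.006],[0,0,0.055],1]

```text
time_s: 22.0
ee_pos: [0.5037, 0.2505, 0.2243]
orientation: [0.0, -0.289, 0.957, 0.0]
wrist_force: [0.9, -0.3, -1.1]
gripper_width: 0.0127
grip_force: 43.7
```

```bash
python3 st.py
```

```text
t 22.0 pos [0.5037 0.2505 0.2243] yaw(bar) -146.37 tilt [0.0004 0.0002] F [ 0.9 -0.3 -1.1] M [-0.03  0.02 -0.01] w 0.0127 j6 -104.8
```

Call:
servo_tool:
  plan:
    - [[0,0,0.025],[0,0,0],1]
    - [[0,0,0.025],[0,0,0],1]
    - [[0,0,0],[0,0,0],1]
  newtons: 25

```text
time_s: 22.38
ee_pos: [0.5036, 0.2504, 0.2259]
orientation: [-0.0, -0.286, 0.958, 0.0]
wrist_force: [-0.9, -0.0, -1.3]
gripper_width: 0.0132
grip_force: 43.7
```

Call:
servo_tool:
  plan:
    - [[0,0,0.025],[0,0,0],1]
    - [[0,0,0],[0,0,0],1]

```text
time_s: 22.62
ee_pos: [0.5035, 0.2504, 0.2262]
orientation: [-0.0, -0.286, 0.958, 0.0]
wrist_force: [2.5, 1.1, -6.1]
gripper_width: 0.0127
grip_force: 43.1
```

Call:
servo_tool:
  plan:
    - [[0,0,-0.04],[0,0,0],1]
    - [[0,0,0.006],[0,0,0.055],1]
    - [[0,0,0.006],[0,0,0.055],1]
    - [[0,0,0.006],[0,0,0.055],1]
    - [[0,0,0.0],[0,0,0],1]
    - [[0,0,0.025],[0,0,0],1]
    - [[0,0,0.02],[0,0,0],1]
    - [[0,0,0.0],[0,0,0],1]

```text
time_s: 23.62
ee_pos: [0.5035, 0.2504, 0.2273]
orientation: [-0.0, -0.522, 0.853, 0.0]
wrist_force: [1.3, 0.9, -5.8]
gripper_width: 0.0127
grip_force: 43.2
```

Call:
servo_tool:
  plan:
    - [[0,0,-0.04],[0,0,0],1]
    - [[0,0,0.006],[0,0,0.055],1]
    - [[0,0,0.006],[0,0,0.055],1]
    - [[0,0,0.006],[0,0,0.055],1]
    - [[0,0,0.0],[0,0,0],1]
    - [[0,0,0.025],[0,0,0],1]
    - [[0,0,0.02],[0,0,0],1]
    - [[0,0,0.0],[0,0,0],1]

```text
time_s: 24.62
ee_pos: [0.5036, 0.2504, 0.229]
orientation: [-0.0, 0.723, -0.691, 0.0]
wrist_force: [-0.8, -0.2, -1.7]
gripper_width: 0.0127
grip_force: 43.7
```

```bash
python3 st.py
```

```text
t 24.625 pos [0.5036 0.2504 0.229 ] yaw(bar) -87.34 tilt [0.0003 0.    ] F [-0.8 -0.2 -1.7] M [-0.    0.03 -0.02] w 0.0127 j6 -163.8
```

Call:
servo_tool:
  plan:
    - [[0,0,0.03],[0,0,0],1]
    - [[0,0,0.0],[0,0,0],1]

```text
time_s: 24.88
ee_pos: [0.5036, 0.2504, 0.2301]
orientation: [-0.0, 0.723, -0.69, 0.0]
wrist_force: [0.1, -0.7, -0.7]
gripper_width: 0.0131
grip_force: 43.7
```

Call:
servo_tool:
  plan:
    - [[0,0,0.03],[0,0,0],1]
    - [[0,0,0.0],[0,0,0],1]

```text
time_s: 25.12
ee_pos: [0.5037, 0.2504, 0.2313]
orientation: [-0.0, 0.724, -0.69, 0.0]
wrist_force: [0.0, 0.4, -1.0]
gripper_width: 0.0128
grip_force: 43.7
```

Call:
servo_tool:
  plan:
    - [[0,0,0.15],[0,0,0],1]
    - [[0,0,0.2],[0,0,0],1]
    - [[0,0,0.25],[0,0,0],1]
    - [[0,0,0.25],[0,0,0],1]
    - [[0,0,0.25],[0,0,0],1]
    - [[0,0,0.25],[0,0,0],1]
    - [[0,0,0.25],[0,0,0],1]
    - [[0,0,0],[0,0,0],1]
  newtons: 50

```text
time_s: 26.12
ee_pos: [0.5041, 0.2506, 0.2966]
orientation: [-0.001, 0.724, -0.69, 0.001]
wrist_force: [0.2, 0.8, -2.2]
gripper_width: 0.0129
grip_force: 50.4
```

```bash
python3 st.py; python3 - <<'E'
from h import *
a=viewer.snapshot("scene")[180:380,350:500]; b=viewer.snapshot("side")[60:260,200:350]
o=np.hstack([cv2.resize(i,None,fx=2.6,fy=2.6) for i in(a,b)])[:,:,::-1]
cv2.imwrite("pics/lift.png",o); print(o.shape)
E
```

```text
t 26.125 pos [0.5041 0.2506 0.2966] yaw(bar) -87.3 tilt [0.0021 0.0007] F [ 0.2  0.8 -2.2] M [-0.01  0.03  0.04] w 0.0129 j6 -163.8
(520, 780, 3)
```

View pics/lift.png

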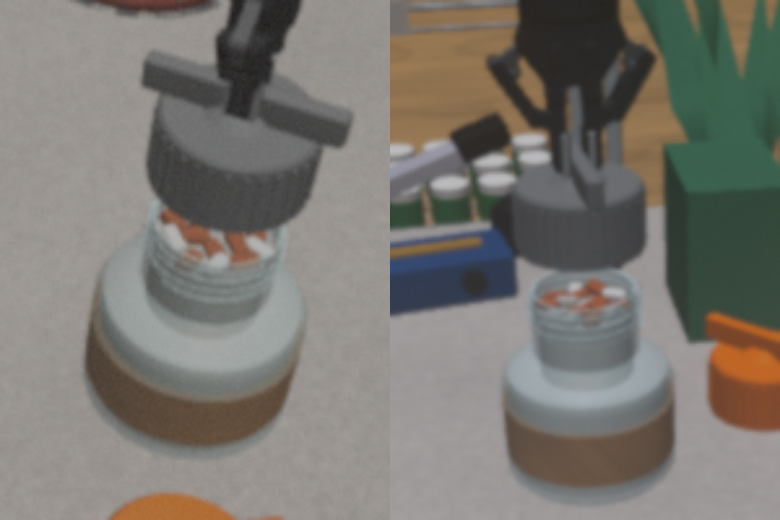

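The lid is off and hangs level above the open mouth, and the jar is still standing in place. Next I carry the lid to the tray.

Call:
servo_tool:
  plan:
    - [[0,-0.1,0.3],[0,0,0],1]
    - [[0.05,-0.4,0.1],[0,0,-0.03],1]
    - [[0.12,-0.75,0],[0,0,-0.035],1]
    - [[0.12,-0.8,0],[0,0,-0.04],1]
    - [[0.12,-0.8,0],[0,0,-0.04],1]
    - [[0.12,-0.8,0],[0,0,-0.04],1]
    - [[0.12,-0.8,0],[0,0,-0.04],1]
    - [[0.12,-0.8,0],[0,0,-0.04],1]
    - [[0.12,-0.8,0],[0,0,-0.04],1]
    - [[0.12,-0.8,0],[0,0,-0.04],1]
    - [[0.12,-0.8,0],[0,0,-0.04],1]
    - [[0.12,-0.8,0],[0,0,-0.04],1]

```text
time_s: 27.72
ee_pos: [0.5536, -0.0889, 0.3117]
orientation: [0.0, -0.139, 0.99, -0.0]
wrist_force: [0.5, 0.8, -2.1]
gripper_width: 0.0127
grip_force: 50.4
```

Call:
servo_tool:
  plan:
    - [[0.12,-0.8,0],[0,0,-0.04],1]
    - [[0.12,-0.8,0],[0,0,-0.04],1]
    - [[0.12,-0.8,0],[0,0,-0.04],1]
    - [[0.12,-0.8,0],[0,0,-0.03],1]
    - [[0.12,-0.6,0],[0,0,-0.02],1]
    - [[0.08,-0.3,0],[0,0,0],1]
    - [[0,0,0],[0,0,0],1]
    - [[0,0,0],[0,0,0],1]

```text
time_s: 28.72
ee_pos: [0.5808, -0.2507, 0.3112]
orientation: [-0.0, 0.125, 0.992, 0.0]
wrist_force: [-0.2, -0.5, -2.5]
gripper_width: 0.0129
grip_force: 50.4
```

```bash
python3 st.py
```

```text
t 28.725 pos [ 0.5808 -0.2507  0.3112] yaw(bar) 165.67 tilt [-0.0002  0.0005] F [-0.2 -0.5 -2.5] M [-0.06 -0.01  0.  ] w 0.0129 j6 -105.8
```

Call:
servo_tool:
  plan:
    - [[0,0,-0.4],[0,0,0],1]
    - [[0,0,-0.7],[0,0,0],1]
    - [[0,0,-0.8],[0,0,0],1]
    - [[0,0,-0.8],[0,0,0],1]
    - [[0,0,-0.8],[0,0,0],1]
    - [[0,0,-0.7],[0,0,0],1]
    - [[0,0,-0.5],[0,0,0],1]
    - [[0,0,-0.35],[0,0,0],1]
    - [[0,0,-0.2],[0,0,0],1]
    - [[0,0,0],[0,0,0],1]

```text
time_s: 29.98
ee_pos: [0.5808, -0.2516, 0.101]
orientation: [-0.0, 0.125, 0.992, 0.0]
wrist_force: [0.4, -0.2, -1.4]
gripper_width: 0.0127
grip_force: 50.4
```

Call:
servo_tool:
  plan:
    - [[0,0,-0.05],[0,0,0],1]
    - [[0,0,-0.05],[0,0,0],1]
    - [[0,0,-0.05],[0,0,0],1]
    - [[0,0,0],[0,0,0],1]

```text
time_s: 30.48
ee_pos: [0.5807, -0.2516, 0.095]
orientation: [-0.0, 0.125, 0.992, 0.0]
wrist_force: [-0.1, -0.2, -1.9]
gripper_width: 0.0129
grip_force: 50.4
```

```bash
python3 st.py; python3 - <<'E'
from h import *
b=viewer.snapshot("side")[290:480,260:500]
cv2.imwrite("pics/low.png",cv2.resize(b,None,fx=3,fy=3)[:,:,::-1])
E
```

```text
t 30.475 pos [ 0.5807 -0.2516  0.095 ] yaw(bar) 165.6 tilt [-0.0003  0.0001] F [-0.1 -0.2 -1.9] M [0.06 0.04 0.  ] w 0.0129 j6 -105.8
```

View pics/low.png

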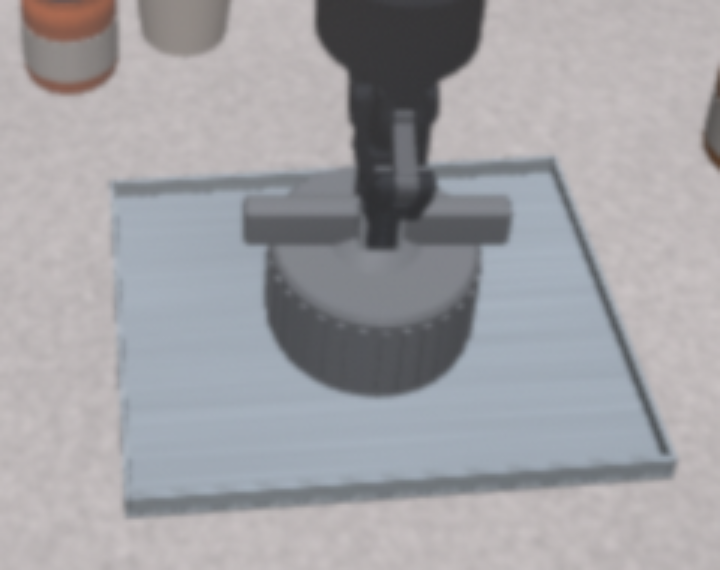

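The side view shows the lid level and centred over the tray floor. I'll lower it in 1 mm steps until I feel contact.

Call:
servo_tool:
  plan:
    - [[0,0,-0.025],[0,0,0],1]
    - [[0,0,-0.025],[0,0,0],1]
    - [[0,0,-0.025],[0,0,0],1]
    - [[0,0,-0.025],[0,0,0],1]

```text
time_s: 31.02
ee_pos: [0.5807, -0.2516, 0.091]
orientation: [-0.0, 0.125, 0.992, 0.0]
wrist_force: [-0.2, -0.3, -1.5]
gripper_width: 0.0128
grip_force: 50.4
```

Call:
servo_tool:
  plan:
    - [[0,0,-0.025],[0,0,0],1]
    - [[0,0,-0.025],[0,0,0],1]

```text
time_s: 31.28
ee_pos: [0.5808, -0.2516, 0.0891]
orientation: [-0.0, 0.125, 0.992, -0.0]
wrist_force: [-1.3, 0.0, -2.9]
gripper_width: 0.0131
grip_force: 50.4
```

Call:
servo_tool:
  plan:
    - [[0,0,-0.025],[0,0,0],1]
    - [[0,0,0],[0,0,0],1]

```text
time_s: 31.52
ee_pos: [0.5807, -0.2516, 0.088]
orientation: [-0.0, 0.125, 0.992, 0.0]
wrist_force: [0.6, 0.2, -2.3]
gripper_width: 0.0129
grip_force: 50.4
```

Call:
servo_tool:
  plan:
    - [[0,0,-0.02],[0,0,0],1]
    - [[0,0,0],[0,0,0],1]

```text
time_s: 31.78
ee_pos: [0.5809, -0.2516, 0.0875]
orientation: [0.0, 0.125, 0.992, -0.0]
wrist_force: [-0.3, 0.1, -0.9]
gripper_width: 0.0129
grip_force: 50.5
```

Call:
servo_tool:
  plan:
    - [[0,0,-0.02],[0,0,0],1]
    - [[0,0,0],[0,0,0],1]

```text
time_s: 32.02
ee_pos: [0.581, -0.2516, 0.0873]
orientation: [0.0, 0.125, 0.992, -0.0]
wrist_force: [-1.8, 2.0, 4.5]
gripper_width: 0.0129
grip_force: 51.1
```

Call:
servo_tool:
  plan:
    - [[0,0,0],[0,0,0],0.5]
    - [[0,0,0],[0,0,0],0.2]
    - [[0,0,0],[0,0,0],0.2]
    - [[0,0,0.5],[0,0,0],0.2]
    - [[0,0,1],[0,0,0],0.2]
    - [[0,0,1],[0,0,0],0.2]
    - [[0,0,1],[0,0,0],0.2]
    - [[0,0,1],[0,0,0],0.2]
    - [[0,0,0],[0,0,0],0.2]

```text
time_s: 33.15
ee_pos: [0.5828, -0.2527, 0.2737]
orientation: [0.005, 0.125, 0.992, -0.002]
wrist_force: [0.5, 0.4, 0.3]
gripper_width: 0.0339
grip_force: 0.0
```

```bash
python3 st.py; python3 - <<'E'
from h import *
o=np.hstack([cv2.resize(viewer.snapshot(n),(400,300),interpolation=cv2.INTER_AREA) for n in("scene","side")])[:,:,::-1]
cv2.imwrite("pics/end.png",o)
E
```

```text
t 33.15 pos [ 0.5828 -0.2527  0.2737] yaw(bar) 165.61 tilt [ 0.0095 -0.0056] F [0.5 0.4 0.3] M [-0.01 -0.03 -0.02] w 0.0339 j6 -105.8
```

View pics/end.png

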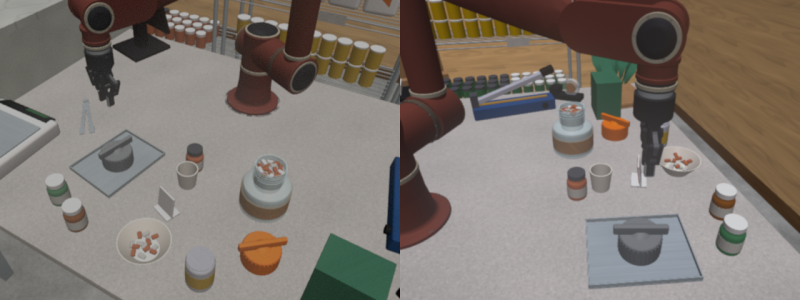

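The lid lies flat in the tray with its bar upward, at about (640,240) in the side half of the picture. The jar stands open in its place, and the sauce jar, cup and card stand haven't moved.

```bash
python3 -c "
from plant import ticket; print(ticket.close_job())"
```

```text
the job is handed in; nothing more can be done
None
```

The sweet jar is open: its lid was unscrewed, lifted off and set down flat in the tray, bar upward; the jar and bystanders look unmoved in the last picture, and the job was handed in at about 33 s of the 69 s allowed.

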